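Check that two hand levers stop short of the bar

TASK

Check the travel of the two hand levers on the test stands with the outside of your fingers, without gripping anything: first press the short lever towards its bar until it is against its stop, hold it there a moment and let it spring fully out again. Then press the long lever in against its stop in the same way, and finish while still holding it there so that the gap to the bar can be measured. Press firmly but do not force the levers, keep the fingers off the bars and off the inner sides of the levers, and leave the other things on the bench where they are.

Things in the scene. Friction and masses are not known exactly. Their poses are not given: they have to be found in the camera images.
- long_stand: stand of the long lever, fixed: 110 mm square base plate, 30 mm post at its middle, level bar stub with rubber grip 31 mm across. Origin: centre of its underside. Bar axis along the stand's y at x = 0, z = 130 mm, y = -105 to 105 mm. Highest part 152 mm. The lever is on its -x side; it is pressed along the stand's +x, towards the bar. The two stands are 0.3 to 0.45 m apart and may change places.
- short_stand: stand of the short lever, fixed: 110 mm square base plate, 30 mm post at its middle, level bar stub with rubber grip 31 mm across. Origin: centre of its underside. Bar axis along the stand's y at x = 0, z = 130 mm, y = -105 to 105 mm. Highest part 152 mm. The lever is on its -x side; it is pressed along the stand's +x, towards the bar. The two stands are 0.3 to 0.45 m apart and may change places.
- long_lever (a joint): long lever: 0 = out, at rest; 0.34 rad = pressed in against its stop, 24 mm short of the grip. Upright pivot at x -45, y +80 mm of the stand; straight blade 150 mm long, 10 thick, 16 high (122 to 138 mm over the bench), runs from it to the stand's -y, at rest splayed 0.3 rad off the bar. Springs out again: 2.5 N at the start and 6 N at the stop, at the press point; the stop is rubber-backed, gives 1 to 2 mm at 20 N.
- short_lever (a joint): short lever: 0 = out, at rest; 0.44 rad = pressed in against its stop, 24 mm short of the grip. Upright pivot at x -45, y -80 mm of the stand; straight blade 90 mm long, 10 thick, 16 high (122 to 138 mm over the bench), runs from it to the stand's +y, at rest splayed 0.42 rad off the bar. Springs out again: 3.5 N at the start and 9 N at the stop, at the press point; the stop is rubber-backed, gives 1 to 2 mm at 20 N.
- long_press (a point): press point: middle of the height of the outer face (away from the bar) of the long lever's blade, 120 mm from the pivot and 30 mm short of its free end; moves with the lever, about 40 mm towards the bar from rest to stop. 130 mm over the bench.
- short_press (a point): press point: middle of the height of the outer face (away from the bar) of the short lever's blade, 60 mm from the pivot and 30 mm short of its free end; moves with the lever, about 26 mm towards the bar from rest to stop. 130 mm over the bench.
- oil_can: dark green oil can with bent spout, 64x84 mm, 192 mm high, at the back; loose, to be left alone; origin at the centre of its underside
- cup: plain white cup, 80 mm across, 94 mm high, back left; loose, to be left alone; origin at the centre of its underside
- bearing: ball bearing, 38 mm across, 10 mm high, lying between the stands; loose, to be left alone; origin at the centre of its underside
- hex_key: black hex key, 93 mm long, 6 mm high, lying in front of the stands; loose, to be left alone; origin at the centre of its underside
- marker: black and white marker pen, 124 mm long, 16 mm high, front left; loose, to be left alone; origin at the centre of its underside
- tape_roll: roll of beige tape, 90 mm across, 24 mm high, at the back right of the middle; loose, to be left alone; origin at the centre of its underside
Mind the look-alikes: they are no part of the job. Leave any blue look-alike of the short_stand alone.

How it is judged:
On the way, in this order (a step that is already met when the one before it is completed fails the run):
1. the short lever is held in against its stop by the fingers (value of joint short_lever above 0.415 rad and contact force between the fingers and short_lever above 3 N), for 0.3 s.
2. the short lever is let go and has sprung fully out (value of joint short_lever below 0.04 rad and contact force between the fingers and short_lever below 0.3 N), for 0.2 s.
3. the long lever is held in against its stop by the fingers, the short one being out (value of joint long_lever above 0.315 rad and contact force between the fingers and long_lever above 2.5 N and value of joint short_lever below 0.04 rad), for 0.3 s.
At the end, for the whole second after the job is handed in: The fingers hold the long lever within 0.025 rad of its stop, pushing its outer side with 2.5 to 30 N, the short lever is out (within 0.04 rad of rest), and the loose things lie within 20 mm of where they were (all of step 3 and contact force between the fingers and long_lever below 30 N and distance of each of oil_can, cup, bearing, hex_key, marker, tape_roll from where it was at the start of the episode below 0.02 m); the arm keeps its last pose, push and grip.
It fails at once if a lever is forced: pressed with more than 45 N (contact force between the fingers and long_lever above 45 N or contact force between the fingers and short_lever above 45 N).
It fails at once if a lever is pinched or pulled: a finger pushes on its inner side (contact force between the fingers and long_lever_c3 above 1.5 N or contact force between the fingers and short_lever_c3 above 1.5 N).
It fails at once if the fingers push or grip a bar (contact force between the fingers and long_stand_c2 above 2 N or contact force between the fingers and long_stand_c3 above 2 N or contact force between the fingers and long_stand_c4 above 2 N or contact force between the fingers and short_stand_c2 above 2 N or contact force between the fingers and short_stand_c3 above 2 N or contact force between the fingers and short_stand_c4 above 2 N).
It fails at once if a bystander is lifted, or pushed more than 20 mm (distance of any of oil_can, cup, bearing, hex_key, marker, tape_roll from where it was at the start of the episode above 0.02 m).
It also fails if it takes over 48 s, if anything falls off the work surface, if the arm or the gripper's body presses on something with over 40 N, if the wrist force passes 120 N, or if a joint passes its speed limit or range.

ROBOT

A 6-joint arm with a two-finger parallel gripper is mounted at the origin on the work surface; the furniture and walls round the work are solid. World frame = base frame: x ahead of the robot, y to its left, z up, the work surface at z = 0. Lengths are in m, angles in rad, forces in N, time in s.
With the tool pointing down it reaches from about 0.275 to 1 m from the base axis. Payload 8.4 kg.
Tool frame: the origin (TCP) lies on the centre line of the jaws, within the pads' length; the fingertips stand 19 mm ahead of it and the grasp point (between the pads) is the TCP (robot.tip_reach is the z of the fingertips in the tool frame, in m); z points along the fingers, y is the line along which they close (so a half turn about z gives the same grasp; the last joint's range is limited). The gripper opens to 85 mm and grips with 20 to 120 N. Pads are 22 mm wide; open, the fingers measure 114 mm over their backs; the gripper's body (76 mm by 85 mm) begins 54 mm behind the grasp point. The pads swing forward as they close: fully open they stand 13 mm farther back than shut.
Start: joints at [-1.277, 0.353, 1.633, -0, 1.155, -0.002], TCP at [0.182, -0.598, 0.25] pointing down, gripper open.
Joint ranges: [-2.63, 2.63], [-0.92, 2.1], [0.06, 2.66], [-1.3, 4.44], [0, 2.69], [-3.02, 3.02]. Speed limits (rad/s): [2.22, 2.22, 2.79, 3.14, 3.14, 3.14].

INTERFACE

Orientations are given as [roll, pitch, yaw] about the fixed x, y, z axes, in that order (R = Rz(yaw) Ry(pitch) Rx(roll)).
In Python, from bench import robot gives the robot as it stands.
- The arm moves only by the tool step_arm, never from a script. Its argument "motion" is a list of rows, each a list of 4 numbers: the shift along the tool's x, y, z in units of 4 cm (1.0 is 4 cm), then the turn about the tool's z in units of 60 degrees (1.0 is 60 degrees). In form: [[x, y, z, roll], ...]. A call has 1 to 12 rows; each row shifts and turns the commanded pose from where the row before left it, along the tool's axes as they then stand; what a row does not reach is not made up. A row lasts 1/12 s, in which the tool goes at most 41.7 mm and 7.16 degrees, less where a joint would pass 70% of its speed; a pose out of reach is approached as far as the arm can. A call with a number of a shift or a turn outside -1 to 1 is refused whole. A call with a gripper value outside its range is refused whole. "claw" is the closure, from -1 (fully open) to 1 (shut), so that 0 is half open, set as the call begins (left out, the last holds). The fingers move at their own pace and stop on an object; the grip force is fixed at half the most. Time passes only in rows, so rows that do not move let the fingers close. It gives the time, the measured TCP pose, the force, the opening and the grip force at its end, in the units of the state.
- robot.read_state(): the state, without advancing time (a new reading comes with each control period).
- robot.capture(name): name is "scene" or "top" or "wrist"; returns the picture (384x512x3 uint8, red, green, blue); there is no depth.
- robot.camera_model(name): a dict with "fx", "fy", "cx", "cy" (pixels), "pose" (4x4, takes a point from camera to world coordinates); the wrist camera has in their place "tool_from_camera" (4x4, takes a point from camera to tool coordinates, whose origin is the TCP and whose axes are the flange's). Camera axes: x right, y down, z forward; pixel columns grow to the right and rows downward; lengths in m; the calibration is good to about 2 mm. A picture is of the moment at which its call begins: read the wrist's pose just before it. camera_model takes no time and is no camera call.
- robot.job_done(): hands the job in; it is judged then, once.
The state is a dict: "t": time; "joint_positions": joint angles; "dq": joint speeds; "tau": joint torques, N m; "ee_pos": TCP position; "eef_rot": TCP orientation; "contact_force": force on the tool from outside, world axes, zero at the start; "torque": the same for the moment, N m; "width": opening from 0.0 (shut) to 1.0 (fully open); "grasp_force": force on a finger pad.
Only numpy, scipy, OpenCV 4.12 (cv2) and the standard library are available. Lean on these libraries where they do the work, as an engineer would, in place of code of your own. Each camera call takes 0.05 s, during which the arm holds its last target. There are 200 camera calls.

## Working session

There is one attempt and no reset: what is moved stays moved. The work goes in short steps, Python scripts to look and compute and a tool call to move; the robot and the scene stay as the last step left them, time stands still between calls to the robot, and variables do not carry over. Pictures are saved under pics/ and viewed, at most 10 in all, crops included, and the job is handed in when it is done.

Besides the shell and the picture viewer there is one more tool, called as a command line: name --pt "numbers of a row" for each row, then --argument value for the rest. step_arm: Moves the arm, as the interface text tells. Its arguments: {"type":"object","properties":{"motion":{"type":"array","items":{"type":"array","items":{"type":"number"}}},"claw":{"type":"number"}},"required":["motion"]}

```bash
mkdir -p pics; ls; python3 - <<'E'
from bench import robot
import cv2,json,numpy as np
s=robot.read_state();print(s)
for n in("scene","top"):
    im=robot.capture(n);cv2.imwrite(f"pics/{n}0.png",im[:,:,::-1])
    m=robot.camera_model(n);print(n,m)
E
```

```text
pics
{'t': 0.0, 'joint_positions': array([-1.27739141e+00,  3.53656953e-01,  1.63415419e+00, -3.29991826e-06,
        1.15517921e+00, -2.40572980e-03]), 'dq': array([-2.37549426e-03, -7.07305213e-04,  2.91145941e-04, -8.13220065e-04,
        4.58171008e-04,  7.30031177e-05]), 'tau': array([-3.53390205e-03, -6.05248618e+01, -3.42066658e+01, -5.39385735e-05,
        9.29678266e-03, -7.84598967e-06]), 'ee_pos': array([ 0.18206115, -0.59741958,  0.24954757]), 'eef_rot': array([-3.14019495e+00, -3.45371174e-07,  2.95811977e-01]), 'contact_force': array([ 0.92270154, -0.63822163, -0.47676333]), 'torque': array([0.00666112, 0.03706603, 0.01082485]), 'grasp_force': 0.0, 'width': 0.999419522091373}
scene {'fx': 417.9216017032916, 'fy': 417.9216017032916, 'cx': 253.34793778709732, 'cy': 187.9032596272514, 'pose': array([[-0.70353376, -0.5042956 ,  0.50072566,  0.03312066],
       [-0.71060198,  0.49005069, -0.50487141,  0.54589659],
       [ 0.00922347, -0.71101073, -0.70312066,  0.80535675],
       [ 0.        ,  0.        ,  0.        ,  1.        ]])}
top {'fx': 452.38523647535027, 'fy': 452.38523647535027, 'cx': 256.68352438890065, 'cy': 192.78142341566473, 'pose': array([[-0.01557881, -0.99764412,  0.06680958,  0.48217107],
       [-0.99971043,  0.01676697,  0.01726065,  0.0196879 ],
       [-0.01834018, -0.06652133, -0.99761643,  1.30592409],
       [ 0.        ,  0.        ,  0.        ,  1.        ]])}
```

```bash
python3 - <<'E'
import cv2
for n in("scene","top"):
    im=cv2.imread(f"pics/{n}0.png");cv2.imwrite(f"pics/{n}0b.png",cv2.resize(im,(800,600),interpolation=cv2.INTER_CUBIC))
E
```

```text
(no output)
```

View pics/top0b.png

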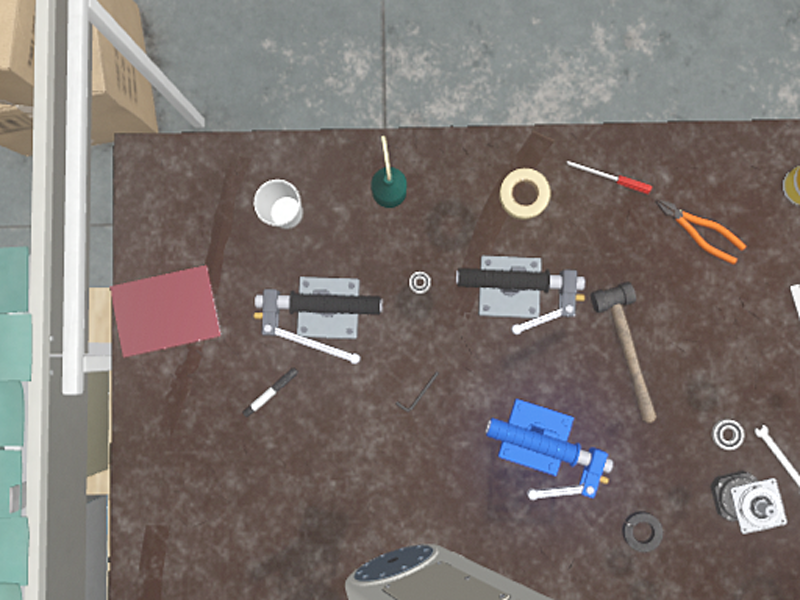

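View pics/scene0b.png

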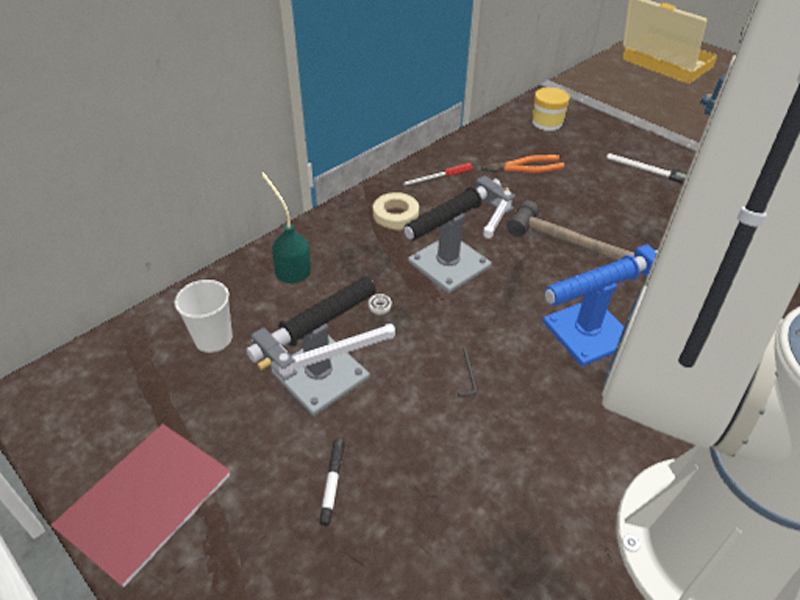

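Top view (800x600 scaled): the grey stand with the short lever is at (510,286) and its blue look-alike is at (535,437), so I'll leave that one alone. The grey stand with the long lever is at (328,307). The levers run from (569,309) to (517,329) for the short one and from (269,328) to (355,358) for the long one. I'll check both in an enlarged crop.

```bash
python3 - <<'E'
import cv2,numpy as np
im=cv2.imread("pics/top0.png")
c=im[155:240,155:385]
# two crops stacked, scale 6
a=im[158:238,155:255]; b=im[158:238,285:385]
o=np.vstack([np.hstack([cv2.resize(x,None,fx=4,fy=4,interpolation=cv2.INTER_CUBIC) for x in(a,b)])])
cv2.imwrite("pics/crop1.png",o);print(o.shape)
E
```

```text
(320, 800, 3)
```

View pics/crop1.png

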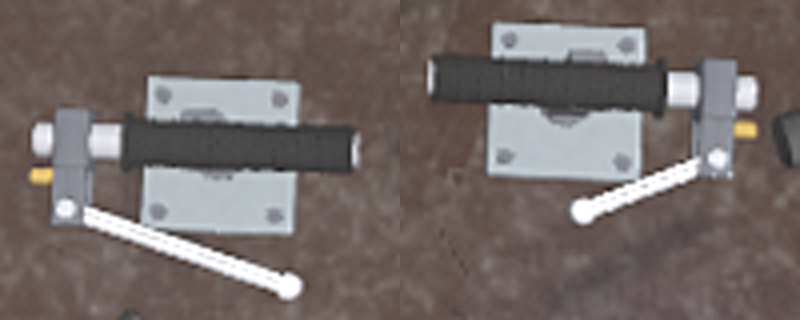

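```bash
cat > h.py <<'E'
import numpy as np
from scipy.optimize import least_squares
from bench import robot
m=robot.camera_model("top")
def proj(P,m=m):
    T=np.linalg.inv(m["pose"]);c=np.asarray(P)@T[:3,:3].T+T[:3,3]
    return np.c_[m["fx"]*c[:,0]/c[:,2]+m["cx"],m["fy"]*c[:,1]/c[:,2]+m["cy"]]
def world(p,S):
    x,y,a=p;S=np.asarray(S,float);c,s=np.cos(a),np.sin(a)
    return np.c_[x+c*S[:,0]-s*S[:,1],y+s*S[:,0]+c*S[:,1],S[:,2]]
E
python3 - <<'E'
from h import *
h=.055;zb=.010
corn=[(h,h,zb),(h,-h,zb),(-h,-h,zb),(-h,h,zb)]
bar=[(0,.105,.13),(0,-.105,.13)]
L=dict(S=corn+bar+[(-.045,.08,.145)],uv=[(148,76),(300,83),(294,235),(143,228),(32,139),(358,150),(66,208)],off=155,o2=0,end=(-.045-.15*np.sin(.3),.08-.15*np.cos(.3),.13),euv=(290,286))
S=dict(S=corn+bar+[(-.045,-.08,.145)],uv=[(493,23),(645,28),(640,180),(488,175),(430,76),(757,92),(717,158)],off=285,o2=400,end=(-.045-.09*np.sin(.42),-.08+.09*np.cos(.42),.13),euv=(583,211))
for n,D,sg,th0,th1,r in(("long",L,1,.3,.34,.12),("short",S,-1,.42,.44,.06)):
    uv=np.array(D["uv"],float);f=lambda uv:np.c_[D["off"]+(uv[:,0]-D["o2"])/4-.4,158+uv[:,1]/4-.4]
    uv=f(uv)
    q=least_squares(lambda p:(proj(world(p,D["S"]))-uv).ravel(),[.55,0.1,0])
    print(n,q.x.round(4));print((proj(world(q.x,D["S"]))-uv).round(1).tolist())
    print("end res",proj(world(q.x,[D["end"]]))-f(np.array([D["euv"]],float)))
    piv=np.array([-.045,sg*.08])
    for j in(0,th1):
        a=th0-j # splay angle
        d=np.array([-np.sin(a),-sg*np.cos(a)]);nrm=np.array([-np.cos(a),sg*np.sin(a)])
        P=piv+r*d+.005*nrm
        print(" press stand",P.round(4),"world",world(q.x,[(*P,.13)]).round(4))
E
```

```text
long [ 0.5608  0.1779 -0.0528]
[[-0.3, 0.1], [-0.2, -0.3], [-0.3, -0.1], [-0.8, 0.2], [1.3, -0.1], [-0.1, 0.1], [0.2, 0.1]]
end res [[-0.45541493 -0.17273217]]
 press stand [-0.0852 -0.0332] world [[0.4739 0.1493 0.13  ]]
 press stand [-0.0452 -0.0401] world [[0.5135 0.1403 0.13  ]]
short [ 0.5942 -0.158  -0.062 ]
[[0.0, -0.4], [0.3, 0.0], [0.3, 0.3], [-0.2, -0.2], [0.1, 0.4], [-0.8, -0.0], [0.3, -0.0]]
end res [[ 0.2471068  -0.26212615]]
 press stand [-0.074  -0.0273] world [[ 0.5186 -0.1806  0.13  ]]
 press stand [-0.0488 -0.0199] world [[ 0.5442 -0.1749  0.13  ]]
```

step_arm --pt "0 0 0 0.114" --pt "0 0 0 0.114" --pt "0 0 0 0.114" --pt "0.1 -0.2 0 0" --pt "0.3 -0.5 0 0" --pt "0.4 -0.65 0 0" --pt "0.4 -0.65 0 0" --pt "0.4 -0.65 0 0" --pt "0.4 -0.65 0 0" --pt "0.4 -0.65 0 0" --pt "0.4 -0.65 0 0" --pt "0.4 -0.65 0 0" --claw 1

```text
t: 1.1
ee_pos: [0.3235, -0.3942, 0.2501]
eef_rot: [-3.141, 0.0, -0.058]
contact_force: [0.9, -0.4, -0.6]
width: 0.001
grasp_force: 0.0
```

step_arm --pt "0.4 -0.65 0 0" --pt "0.4 -0.65 0 0" --pt "0.4 -0.65 0 0" --pt "0.4 -0.65 0 0" --pt "0.4 -0.65 0 0" --pt "0.4 -0.65 0 0" --pt "0.3 -0.5 0 0" --pt "0.2 -0.3 0 0" --pt "0 0 0 0" --pt "0 0 0 0"

```text
t: 1.93
ee_pos: [0.4504, -0.215, 0.2501]
eef_rot: [-3.142, 0.001, -0.057]
contact_force: [0.1, -0.5, 0.0]
width: 0.002
grasp_force: 0.0
```

```bash
python3 - <<'E'
from bench import robot
s=robot.read_state();print({k:np.round(v,4) for k,v in s.items() if k in('t','ee_pos','eef_rot','width','contact_force','joint_positions')} if (np:=__import__('numpy')) else 0, robot.tip_reach)
E
```

```text
{'t': np.float64(1.9333), 'joint_positions': array([-4.4820e-01,  1.5670e-01,  1.8971e+00, -2.0000e-04,  1.0884e+00,
        1.1801e+00]), 'ee_pos': array([ 0.4504, -0.215 ,  0.2501]), 'eef_rot': array([-3.1416e+00,  5.0000e-04, -5.7400e-02]), 'contact_force': array([ 0.0828, -0.4506,  0.0461]), 'width': np.float64(0.0018)} 0.019
```

step_arm --pt "0.28 -0.54 0 0" --pt "0.28 -0.54 0.2 0" --pt "0 0 0.4 0" --pt "0 0 0.5 0" --pt "0 0 0.5 0" --pt "0 0 0.5 0" --pt "0 0 0.4 0" --pt "0 0 0.3 0" --pt "0 0 0.17 0" --pt "0 0 0 0" --pt "0 0 0 0"

```text
t: 2.85
ee_pos: [0.4752, -0.1746, 0.1316]
eef_rot: [-3.142, 0.0, -0.062]
contact_force: [-0.2, -0.2, 0.4]
width: 0.002
grasp_force: 0.0
```

```bash
python3 - <<'E'
from bench import robot
import cv2,numpy as np
print(robot.read_state()['contact_force'].round(2))
a=robot.capture("top")[150:270,250:400,::-1]; b=robot.capture("scene")[90:210,240:390,::-1]
cv2.imwrite("pics/near1.png",np.hstack([cv2.resize(x,(400,320),interpolation=cv2.INTER_CUBIC) for x in(a,b)]))
E
```

```text
[-0.16 -0.21  0.41]
```

View pics/near1.png

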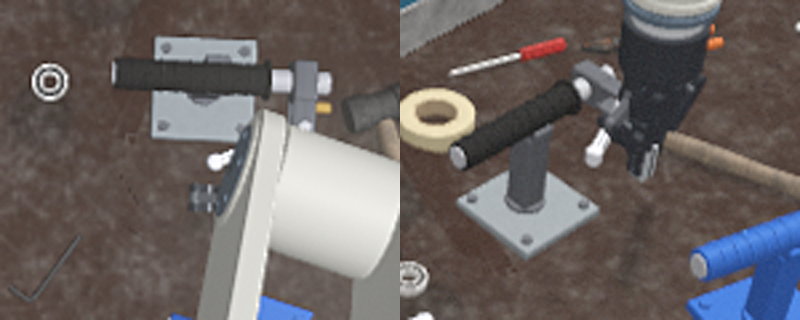

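The shut fingers (right half, around (645,160)) hang just outside the short lever, with its ball end at (595,148). They are clear of the bar and of the blue stand. I'll press in small steps from here.

step_arm --pt "0.15 0 0 0" --pt "0.15 0 0 0" --pt "0.15 0 0 0" --pt "0.15 0 0 0" --pt "0.15 0 0 0" --pt "0.1 0 0 0" --pt "0.1 0 0 0" --pt "0.1 0 0 0" --pt "0 0 0 0" --pt "0 0 0 0"

```text
t: 3.78
ee_pos: [0.5163, -0.1762, 0.1308]
eef_rot: [-3.141, 0.003, -0.062]
contact_force: [-6.3, 0.9, 1.6]
width: 0.002
grasp_force: 2.7
```

step_arm --pt "0.08 0 0 0" --pt "0.08 0 0 0" --pt "0.08 0 0 0" --pt "0.04 0 0 0" --pt "0 0 0 0" --pt "0 0 0 0"

```text
t: 4.28
ee_pos: [0.5265, -0.1762, 0.1306]
eef_rot: [-3.14, 0.005, -0.062]
contact_force: [-8.2, 5.2, 2.6]
width: -0.003
grasp_force: 4.0
```

step_arm --pt "0.04 0 0 0" --pt "0.04 0 0 0" --pt "0 0 0 0" --pt "0 0 0 0"

```text
t: 4.62
ee_pos: [0.5295, -0.1762, 0.1306]
eef_rot: [-3.139, 0.006, -0.062]
contact_force: [-9.7, 7.2, 2.6]
width: -0.001
grasp_force: 4.4
```

step_arm --pt "0.03 0 0 0" --pt "0.03 0 0 0" --pt "0 0 0 0" --pt "0 0 0 0"

```text
t: 4.95
ee_pos: [0.5315, -0.1763, 0.1305]
eef_rot: [-3.139, 0.006, -0.062]
contact_force: [-10.7, 6.8, 3.7]
width: -0.003
grasp_force: 5.1
```

step_arm --pt "0.03 0 0 0" --pt "0.03 0 0 0" --pt "0 0 0 0" --pt "0 0 0 0"

```text
t: 5.28
ee_pos: [0.5327, -0.1763, 0.1305]
eef_rot: [-3.139, 0.009, -0.062]
contact_force: [-14.1, 6.8, 7.5]
width: 0.002
grasp_force: 7.6
```

step_arm --pt "0.03 0 0 0" --pt "0 0 0 0" --pt "0 0 0 0"

```text
t: 5.53
ee_pos: [0.5328, -0.1762, 0.1304]
eef_rot: [-3.139, 0.011, -0.062]
contact_force: [-19.1, 6.6, 12.6]
width: 0.004
grasp_force: 10.0
```

step_arm --pt "0.01 0 0 0" --pt "0 0 0 0" --pt "0 0 0 0" --pt "0 0 0 0" --pt "0 0 0 0" --pt "0 0 0 0" --pt "0 0 0 0"

```text
t: 6.12
ee_pos: [0.5328, -0.1762, 0.1304]
eef_rot: [-3.139, 0.012, -0.062]
contact_force: [-21.1, 5.4, 13.5]
width: -0.003
grasp_force: 10.8
```

```bash
python3 - <<'E'
from bench import robot
import cv2,numpy as np
b=robot.capture("scene")[70:190,240:390,::-1]
cv2.imwrite("pics/near2.png",cv2.resize(b,(750,600),interpolation=cv2.INTER_CUBIC))
E
```

```text
(no output)
```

View pics/near2.png

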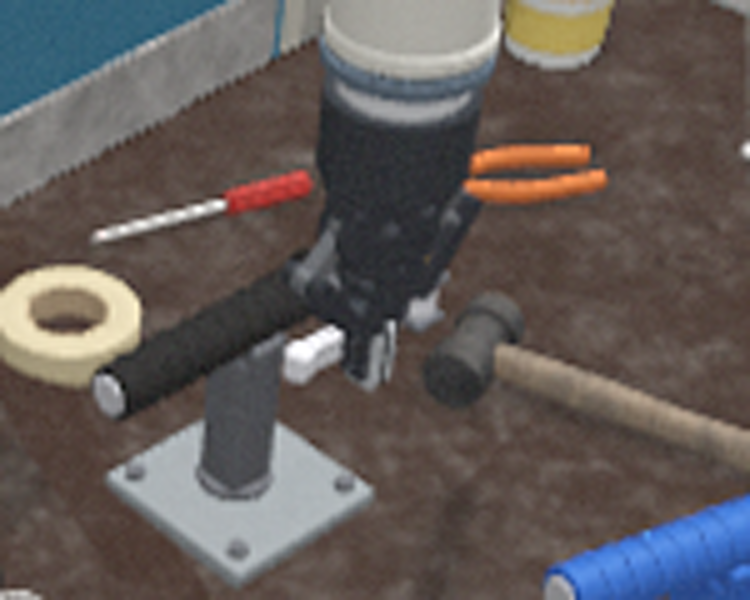

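Picture: the short lever's blade, at (315,352), now runs parallel to the bar, which is its stop position. The upward force of 13 N is larger than I expected, so I'll read the moment to find where the contact is.

```bash
python3 - <<'E'
from bench import robot
s=robot.read_state()
for k in('t','contact_force','torque','ee_pos','eef_rot','joint_positions'):print(k,s[k].round(3) if hasattr(s[k],'round') else s[k])
E
```

```text
t 6.1667
contact_force [-20.526   5.638  12.995]
torque [0.895 3.042 0.029]
ee_pos [ 0.533 -0.176  0.13 ]
eef_rot [-3.139  0.012 -0.062]
joint_positions [-0.322  0.405  1.863 -0.     0.886  1.311]
```

step_arm --pt "-0.03 0 0 0" --pt "-0.03 0 0 0" --pt "-0.02 0 0 0" --pt "0 0 0 0"

```text
t: 6.5
ee_pos: [0.5319, -0.1763, 0.1305]
eef_rot: [-3.139, 0.007, -0.062]
contact_force: [-10.4, 6.2, 4.3]
width: -0.0
grasp_force: 5.5
```

```bash
python3 - <<'E'
from bench import robot
s=robot.read_state()
for k in('t','contact_force','torque','ee_pos','eef_rot','joint_positions'):print(k,s[k].round(3) if hasattr(s[k],'round') else s[k])
E
```

```text
t 6.5
contact_force [-10.431   6.197   4.277]
torque [0.973 1.552 0.028]
ee_pos [ 0.532 -0.176  0.13 ]
eef_rot [-3.139  0.007 -0.062]
joint_positions [-3.230e-01  4.010e-01  1.868e+00  1.000e-03  8.790e-01  1.310e+00]
```

The moment matches a single contact at the fingertips (about 0.155 m ahead of the wrist in both readings), so the extra force is just friction. Now I'll let the short lever out gently.

step_arm --pt "-0.1 0 0 0" --pt "-0.15 0 0 0" --pt "-0.15 0 0 0" --pt "-0.15 0 0 0" --pt "-0.15 0 0 0" --pt "-0.15 0 0 0" --pt "-0.15 0 0 0" --pt "-0.15 0 0 0" --pt "-0.15 0 0 0" --pt "-0.15 0 0 0" --pt "0 0 0 0" --pt "0 0 0 0"

```text
t: 7.5
ee_pos: [0.4771, -0.1742, 0.1316]
eef_rot: [3.142, -0.0, -0.063]
contact_force: [-1.7, 0.5, 0.6]
width: -0.002
grasp_force: 0.0
```

step_arm --pt "0 0 0 0" --pt "0 0 0 0" --pt "0 0 0 0" --pt "0 0 0 0"

```text
t: 7.83
ee_pos: [0.4774, -0.1742, 0.1315]
eef_rot: [-3.142, -0.0, -0.062]
contact_force: [-0.6, -0.0, 0.2]
width: 0.003
grasp_force: 0.0
```

```bash
python3 - <<'E'
from bench import robot
import cv2,numpy as np
a=robot.capture("top")[150:270,250:400,::-1]; b=robot.capture("scene")[90:210,240:390,::-1]
cv2.imwrite("pics/near3.png",np.hstack([cv2.resize(x,(400,320),interpolation=cv2.INTER_CUBIC) for x in(a,b)]))
E
```

```text
(no output)
```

View pics/near3.png

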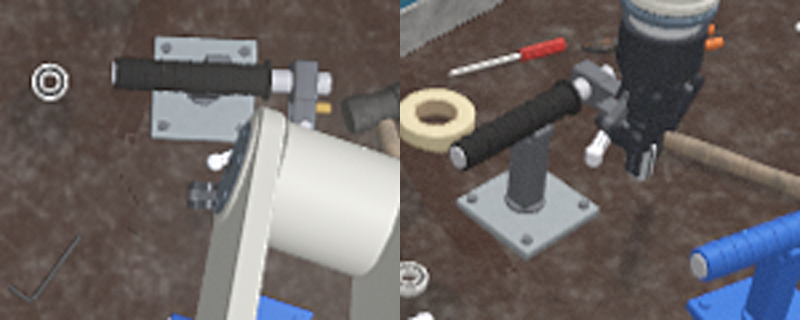

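The short lever's ball end is back at (217,160) and (595,148), the same as before, so it has sprung fully out. Next I'll lift and move across to the long lever.

step_arm --pt "0 0 -0.2 0" --pt "0 0 -0.4 0" --pt "0 0 -0.5 0" --pt "0 0 -0.5 0" --pt "0 0 -0.5 0" --pt "0 0 -0.4 0" --pt "-0.05 -0.2 -0.3 0" --pt "-0.1 -0.4 -0.2 0" --pt "-0.13 -0.6 0 0" --pt "-0.13 -0.6 0 0" --pt "-0.13 -0.6 0 0" --pt "-0.13 -0.6 0 0"

```text
t: 8.93
ee_pos: [0.4572, -0.0513, 0.2518]
eef_rot: [-3.141, 0.0, -0.063]
contact_force: [0.5, 0.6, 0.1]
width: 0.0
grasp_force: 0.0
```

step_arm --pt "-0.13 -0.6 0 0" --pt "-0.13 -0.6 0 0" --pt "-0.13 -0.6 0 0" --pt "-0.13 -0.6 0 0" --pt "-0.13 -0.6 0 0" --pt "-0.13 -0.6 0 0" --pt "-0.13 -0.6 0 0" --pt "-0.08 -0.4 0 0" --pt "-0.04 -0.2 0 0" --pt "0 0 0 0" --pt "0 0 0 0"

```text
t: 9.85
ee_pos: [0.4284, 0.1414, 0.2515]
eef_rot: [3.141, 0.0, -0.061]
contact_force: [-0.1, 0.9, 0.3]
width: -0.001
grasp_force: 0.0
```

step_arm --pt "0 -0.09 0.2 0" --pt "0 0 0.4 0" --pt "0 0 0.5 0" --pt "0 0 0.5 0" --pt "0 0 0.5 0" --pt "0 0 0.4 0" --pt "0 0 0.3 0" --pt "0 0 0.2 0" --pt "0 0 0 0" --pt "0 0 0 0"

```text
t: 10.68
ee_pos: [0.4289, 0.1445, 0.1313]
eef_rot: [3.141, 0.001, -0.063]
contact_force: [-0.0, -0.3, 0.2]
width: 0.002
grasp_force: 0.0
```

```bash
python3 - <<'E'
from bench import robot
import cv2,numpy as np
a=robot.capture("top")[150:270,150:300,::-1]; b=robot.capture("scene")[150:270,150:300,::-1]
cv2.imwrite("pics/near4.png",np.hstack([cv2.resize(x,(400,320),interpolation=cv2.INTER_CUBIC) for x in(a,b)]))
E
```

```text
(no output)
```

View pics/near4.png

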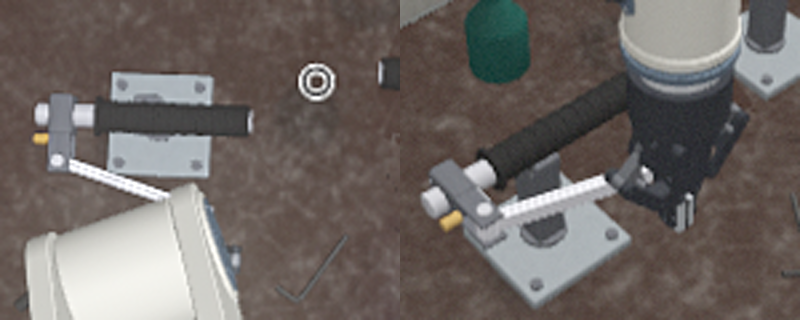

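The fingers, at (680,210) in the right half, are on the outer side of the long lever and not touching it. The loose things nearby have not moved. Pressing now.

step_arm --pt "0.15 0 0 0" --pt "0.15 0 0 0" --pt "0.15 0 0 0" --pt "0.15 0 0 0" --pt "0.12 0 0 0" --pt "0.1 0 0 0" --pt "0.1 0 0 0" --pt "0.1 0 0 0" --pt "0.1 0 0 0" --pt "0.1 0 0 0" --pt "0 0 0 0"

```text
t: 11.7
ee_pos: [0.4781, 0.1419, 0.1313]
eef_rot: [3.141, 0.0, -0.062]
contact_force: [-3.7, -2.1, -0.8]
width: 0.002
grasp_force: 1.7
```

step_arm --pt "0.08 0 0 0" --pt "0.08 0 0 0" --pt "0.08 0 0 0" --pt "0.08 0 0 0" --pt "0.08 0 0 0" --pt "0.08 0 0 0" --pt "0 0 0 0" --pt "0 0 0 0"

```text
t: 12.37
ee_pos: [0.4962, 0.1404, 0.1313]
eef_rot: [3.141, 0.001, -0.062]
contact_force: [-6.2, -2.5, 0.8]
width: 0.001
grasp_force: 2.6
```

step_arm --pt "0.04 0 0 0" --pt "0.04 0 0 0" --pt "0.04 0 0 0" --pt "0.03 0 0 0" --pt "0 0 0 0" --pt "0 0 0 0"

```text
t: 12.87
ee_pos: [0.5019, 0.1401, 0.1312]
eef_rot: [3.141, 0.002, -0.062]
contact_force: [-6.5, -2.9, 2.3]
width: 0.003
grasp_force: 3.0
```

step_arm --pt "0.02 0 0 0" --pt "0.02 0 0 0" --pt "0 0 0 0" --pt "0 0 0 0"

```text
t: 13.2
ee_pos: [0.5029, 0.1399, 0.1312]
eef_rot: [3.141, 0.003, -0.062]
contact_force: [-9.3, -1.9, 3.8]
width: 0.002
grasp_force: 4.0
```

Force is rising at x ≈ 0.503, where I predicted the stop. I'll press a little more firmly, then hold.

step_arm --pt "0.02 0 0 0" --pt "0.02 0 0 0" --pt "0 0 0 0" --pt "0 0 0 0"

```text
t: 13.53
ee_pos: [0.503, 0.1399, 0.1311]
eef_rot: [3.14, 0.006, -0.062]
contact_force: [-14.2, -1.3, 9.4]
width: -0.003
grasp_force: 7.1
```

step_arm --pt "0.01 0 0 0" --pt "0 0 0 0" --pt "0 0 0 0" --pt "0 0 0 0" --pt "0 0 0 0" --pt "0 0 0 0"

```text
t: 14.03
ee_pos: [0.5031, 0.1399, 0.1311]
eef_rot: [3.14, 0.007, -0.062]
contact_force: [-15.1, -0.3, 9.9]
width: 0.001
grasp_force: 7.9
```

```bash
python3 - <<'E'
from bench import robot
import cv2,numpy as np
a=robot.capture("top")[150:270,150:400,::-1]; b=robot.capture("scene")[90:290,130:400,::-1]
cv2.imwrite("pics/near5.png",np.hstack([cv2.resize(x,(400,320),interpolation=cv2.INTER_CUBIC) for x in(a,b)]))
s=robot.read_state();print(s['contact_force'],s['torque'])
E
```

```text
[-15.91074452  -0.11172134  10.49296619] [-0.1116841   2.30465484  0.07990502]
```

View pics/near5.png

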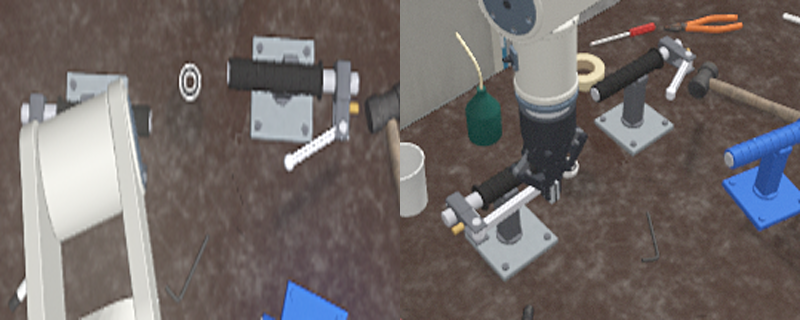

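The long lever lies parallel to its bar and is held with about 19 N. The short lever is fully out (top view, ball end at (290,162)), and none of the loose things in view has moved. I'll hand it in.

```bash
python3 -c "
from bench import robot
print(robot.job_done())"
```

```text
the job is handed in; nothing more can be done
None
```

The job is handed in: I pressed the short lever to its stop and let it spring fully out, and I am now holding the long lever against its stop at about 19 N; the hand-in call gave no verdict.

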